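Balance the counterweight lever on the narrow saddle

TASK

Find where the blue counterweight lever balances, then lower it onto the balance stand so that it rests level on the brass saddle between the guide cheeks, and let go only once it lies there. Its balance point is hidden: lift it a little, feel which end is heavy, set it down and shift your grip until it lifts evenly. Never drop it or let it tip by as much as 15 degrees, and leave the other things on the board alone.

Things in the scene. Friction and masses are not known exactly. Their poses are not given: they have to be found in the camera images.
- lever: Blue closed box tube, 300 long (x) x 26 wide (y) x 34 high (z), lying on the board, steel eye lug at +x, screw head at -x. Origin: centre of its underside at mid length. 0.75 to 1 kg; a weight locked unseen inside puts the balance point anywhere within 75 mm of mid length, either way. Grip across the flat 26 mm sides. Either end may point either way on the stand.
- stand: Fixed stand: dark foot 180 (x) x 90 (y) x 12; brass saddle in the middle. Four upright aluminium guide cheeks 30 to 76 each way along x, inner faces 18 each side of the centre line, 5 thick, tops 94 above the board. The lever lies along x between them with 5 play a side; fingers fit down beside it only in the 60 window over the saddle. Cheeks carry no weight. Origin: centre of underside.
- saddle_top (a point): Centre of the flat top of the brass saddle, 60 above the board, 24 long (stand's x) x 22 wide (y). The lever stays level here only if its balance point is over this 24 mm length. Axes as the stand's.
- valve_092: Loose bystander: cast valve body with orange ring, 72x97x106, standing at one side of the board. Origin: centre of the underside.
- valve_095: Loose bystander: cast valve body with orange ring, 72x89x106, standing at one side of the board. Origin: centre of the underside.
- valve_087: Loose bystander: cast valve body with orange ring, 72x96x106, standing at one side of the board. Origin: centre of the underside.
- oil_bottle: Loose bystander: white dropper bottle with a red spout, 38x37x126, standing at the right. Origin: centre of the underside.
- grease_tub: Loose bystander: grey tub with a yellow lid, 66x66x42, at the right. Origin: centre of the underside.
- nut_dish: Loose bystander: small steel dish, 69x69x20, at the left. Origin: centre of the underside.
- screwdriver: Loose bystander: screwdriver with a red grip, 26x190x25, lying at the back of the board. Origin: centre of the underside.
- board: Fixed plywood board 476 (x) x 940 (y), laid over the valve bodies as a bench; its flat top is 122 above the worktop (z = 0.122) and carries the lever, the stand and the bystanders. Origin: centre of its underside, 15 below its top.

How it is judged (in metres and radians):
On the way:
1. the lever hangs clear of the board in the gripper, near level (height (world z) of lever above 0.167 m and angle between lever's own z axis and vertical below 0.1 rad and contact force between the fingers and lever above 2 N), for 0.2 s.
At the end, for the whole second after the job is handed in: The lever lies along the stand between the cheeks (mid length within 95 mm along and 20 mm across of the saddle's middle, in line within 0.12 rad), its underside on the saddle (56 to 66 mm above the board at mid length), level within 0.06 rad, released and at rest (z of lever in the frame of stand between 0.056 and 0.066 m and y of lever in the frame of stand between -0.02 and 0.02 m and x of lever in the frame of stand between -0.095 and 0.095 m and angle between the x axis of lever and the x axis of stand, either way round below 0.12 rad and angle between lever's own z axis and vertical below 0.06 rad and contact force between lever and stand above 5 N and contact force between the fingers and lever below 0.1 N and linear speed of lever below 0.01 m/s and angular speed of lever below 0.05 rad/s); the robot touches nothing.
It fails at once if the lever tips by 15 degrees (angle between lever's own z axis and vertical above 0.26 rad).
It fails at once if a bystander is moved by more than 20 mm (distance of any of valve_092, valve_095, valve_087, oil_bottle, grease_tub, nut_dish, screwdriver from where it was at the start of the episode above 0.02 m).
It fails at once if the lever is let go or dropped while its underside is still over 8 mm above the saddle (z of lever in the frame of stand above 0.068 m and contact force between the fingers and lever below 0.05 N).
It also fails if it takes over 48 s, if anything falls off the work surface, if the arm or the gripper's body presses on something with over 40 N, if the wrist force passes 120 N, or if a joint passes its speed limit or range.

ROBOT

A 6-joint arm with a two-finger parallel gripper is mounted at the origin on a cart in front of the work surface, level with it; the furniture and walls round the work are solid. World frame = base frame: x ahead of the robot, y to its left, z up, the work surface at z = 0. Lengths are in mm, angles in rad, forces in N, time in s.
With the tool pointing down it reaches from about 275 to 825 mm from the base axis. Payload 4.9 kg.
Tool frame: the origin (TCP) lies on the centre line of the jaws, within the pads' length; the fingertips stand bot.nose_length ahead of it and the grasp point (between the pads) is the TCP (bot.nose_length is the distance from the TCP to the fingertips, in mm); z points along the fingers, x is the direction in which the jaws open and shut, and the axes are right-handed (so a half turn about z gives the same grasp; the last joint's range is limited). The gripper opens to 85 mm and grips with 20 to 120 N. Pads are 22 mm wide; open, the fingers measure 114 mm over their backs; the gripper's body (76 mm by 85 mm) begins 54 mm behind the grasp point. The pads swing forward as they close: fully open they stand 13 mm farther back than shut.
Start: joints at [-1.325, 0.326, -0.193, 1.052, 0, 1.437], TCP at [203.917, -510.819, 250.281] pointing down, gripper open.
Joint ranges: [-2.65, 2.65], [-0.97, 1.79], [-1.3, 1.35], [-1.93, 2.1], [-1.47, 1.37], [-3.14, 3.14]. Speed limits (rad/s): [2.57, 2.57, 3.14, 3.14, 3.14, 3.14].

INTERFACE

Orientations are given as [roll, pitch, yaw] about the fixed x, y, z axes, in that order (R = Rz(yaw) Ry(pitch) Rx(roll)).
In Python, from rig import bot, get_image gives the robot as it stands. The module is installed in compiled form; this text tells all that it offers.
- The arm moves only by the shell command python3 -m crank 'ROWS' [OPENING]. ROWS is JSON, a list of rows, each a list of 2 entries, a list of its own where there are three numbers: the shift along the tool's x, y, z in m, then the turn, a rotation vector about the tool's x, y, z in rad. In form: [[[x, y, z], [ax, ay, az]], ...]. A call has exactly 8 rows; each row shifts and turns the commanded pose from where the row before left it, along the tool's axes as they then stand; what a row does not reach is not made up. A row lasts 1/8 s, in which the tool goes at most 62.5 mm and 10.7 degrees, less where a joint would pass 70% of its speed; a pose out of reach is approached as far as the arm can. A call is refused whole if a number of a shift passes 0.0625 or a number of a turn 0.188, either way. A call with a gripper value outside its range is refused whole. OPENING is the closure in counts, from 0 (fully open) to 255 (shut), set as the call begins (- or left out, the last holds). The fingers move at their own pace and stop on an object; the grip force is fixed at half the most. Time passes only in rows, so rows that do not move let the fingers close, or fill a call up. It gives the time, the measured TCP pose, the force and the opening at its end, in the units of the state.
- bot.sense(): the state, without advancing time (a new reading comes with each control period).
- get_image(name): name is "scene" or "side" or "wrist"; returns a dict with "frame" (480x640x3 uint8, blue, green, red), "z_map" (480x640 float32, mm along the optical axis (not along the pixel's ray), 0 where there is no reading), "K" (3x3 intrinsics, pixels), "xyz" and "orientation" of the camera in the world. Camera axes: x right, y up, looking along -z (the intrinsics and any distortion apply to the point x, -y, -z); pixel columns grow to the right and rows downward; lengths in mm; the calibration is good to about 2 mm. A picture is of the moment at which its call begins.
- bot.finish_job(): hands the job in, once; it reports no verdict.
The state is a dict: "time_s": time; "qpos": joint angles; "dq": joint speeds; "joint_torque": joint torques, N m; "position": TCP position; "eef_rot": TCP orientation; "contact_force": force on the tool from outside, world axes, zero at the start; "moment": the same for the moment, N m; "grip_width": opening from 0.0 (shut) to 1.0 (fully open).
Only numpy, scipy, OpenCV 4.12 (cv2) and the standard library are available. Lean on these libraries where they do the work, as an engineer would, in place of code of your own. Each camera call takes 0.05 s, during which the arm holds its last target. There are 200 camera calls.

## Working session

There is one attempt and no reset: what is moved stays moved. The work goes in short steps, Python scripts to look and compute and a shell command to move; the robot and the scene stay as the last step left them, time stands still between calls to the robot, and variables do not carry over. Pictures are saved under pics/ and viewed, about 8 in all and at most 12, crops included, and the job is handed in when it is done.

```bash
mkdir -p pics; cat > h.py <<'E'
import numpy as np, cv2
from scipy.spatial.transform import Rotation as R
from rig import bot, get_image
def cloud(im):
    z=im["z_map"].astype(float);K=im["K"];v,u=np.mgrid[:480,:640]
    p=np.stack([(u-K[0,2])*z/K[0,0],-(v-K[1,2])*z/K[1,1],-z],-1)
    o=np.array(im["orientation"]); M=R.from_euler('xyz',o).as_matrix() if o.size==3 else o.reshape(3,3)
    return p@M.T+np.array(im["xyz"]),z>0
E
python3 - <<'E'
from h import *
ims={n:get_image(n) for n in("scene","side")}
for n,i in ims.items(): print(n,i["xyz"],i["orientation"],i["K"].tolist() if hasattr(i["K"],"tolist") else i["K"]); np.savez(n+".npz",**i)
cv2.imwrite("pics/a.png",cv2.resize(np.vstack([ims["scene"]["frame"],ims["side"]["frame"]]),(400,600)))
cv2.imwrite("pics/s.png",ims["scene"]["frame"])
print(bot.sense(),bot.nose_length)
c,ok=cloud(ims["scene"])
hsv=cv2.cvtColor(ims["scene"]["frame"],cv2.COLOR_BGR2HSV)
for nm in ims:
  c,ok=cloud(ims[nm]);hsv=cv2.cvtColor(ims[nm]["frame"],cv2.COLOR_BGR2HSV)
  m=cv2.inRange(hsv,(100,110,40),(130,255,255))>0
  m&=ok&(c[...,2]>115)
  print(nm,m.sum())
  if m.sum()>30:
    p=c[m]; print(np.percentile(p,[1,50,99],axis=0).round(1))
E
```

```text
scene [ -46.41003719  902.29127635 1362.18658819] [ 0.75592054  0.01941522 -2.54470572] [[536.8962982430753, 0.0, 315.046736710415], [0.0, 536.8962982430753, 239.62232354845025], [0.0, 0.0, 1.0]]
side [  468.37009417 -1203.21286041   666.98136046] [ 1.18512696  0.01859579 -0.09768698] [[438.8423188610748, 0.0, 309.6323335911519], [0.0, 438.8423188610748, 242.47515560739637], [0.0, 0.0, 1.0]]
{'time_s': 0.1, 'qpos': array([-1.32520800e+00,  3.26899855e-01, -1.93492265e-01,  1.05198163e+00,
        1.21755736e-05,  1.43656236e+00]), 'dq': array([ 0.0008527 , -0.00295914,  0.00250182, -0.00029374,  0.00025327,
        0.00023032]), 'joint_torque': array([ 7.87369136e-04, -4.44239295e+01,  2.63038605e+01,  7.86954188e-03,
       -1.33700646e-04, -1.46234760e-05]), 'position': array([ 203.79185866, -510.32376008,  249.56053562]), 'eef_rot': array([-3.14136948e+00,  1.56160247e-03, -1.19097386e+00]), 'contact_force': array([-1.17954841, -0.33268786, -0.34087772]), 'moment': array([ 0.03033821, -0.01162045, -0.03248099]), 'grip_width': 0.9977888705454301} 19.0
scene 176
[[713.5 213.5 142.1]
 [751.7 244.3 147.5]
 [792.6 268.  154.9]]
side 681
[[ 440.7 -144.9  124.8]
 [ 489.5   35.4  151.9]
 [ 788.4  257.4  157.8]]
```

View pics/s.png

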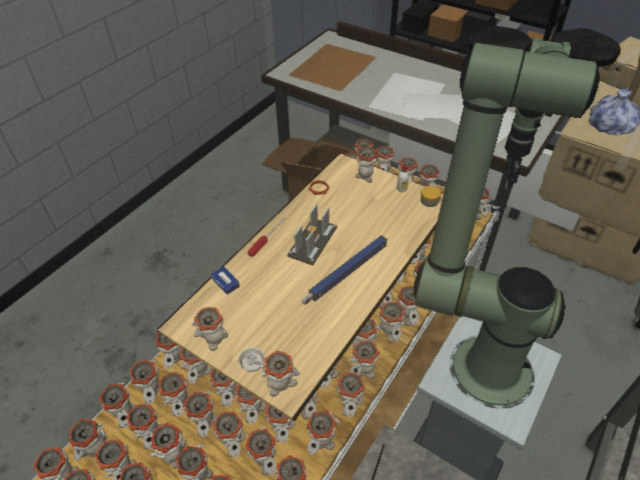

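The scene view shows the lever from (307,299), the lug end, to (385,240). The stand is at (313,240). The other blue thing at (225,280) is not the lever.

```bash
python3 - <<'E'
from h import *
for n in("scene","side"):
  im=dict(np.load(n+".npz")); c,ok=cloud(im);f=im["frame"];hsv=cv2.cvtColor(f,cv2.COLOR_BGR2HSV)
  if n=="scene": print("board px",c[300,250],c[200,390],"lever px",hsv[268,346],c[268,346])
  m=(cv2.inRange(hsv,(100,90,20),(130,255,255))>0)&ok&(c[...,2]>124)&(c[...,2]<175)&(c[...,0]>250)&(c[...,0]<650)
  nn,l,st,ce=cv2.connectedComponentsWithStats(m.astype(np.uint8))
  for k in range(1,nn):
    if st[k,4]<60: continue
    p=c[l==k]; t=p[p[:,2]>np.percentile(p[:,2],95)-8] ; (cx,cy),wh,a=cv2.minAreaRect(t[:,:2].astype(np.float32))
    print(n,ce[k].round(),st[k,4],"z95",np.percentile(p[:,2],95).round(1),"rect",round(cx,1),round(cy,1),np.round(wh,1),round(a,1))
  # stand: points above board near centre, not blue; heights
  d=ok&(c[...,2]>127)&(c[...,2]<230)&(c[...,0]>250)&(c[...,0]<720)&(abs(c[...,1])<400)&~m
  nn,l,st,ce=cv2.connectedComponentsWithStats(d.astype(np.uint8))
  for k in range(1,nn):
    if st[k,4]<60: continue
    p=c[l==k]; print("  obj",ce[k].round(),st[k,4],np.percentile(p,[2,50,98],axis=0).round(0).tolist())
im=dict(np.load("side.npz"));
cv2.imwrite("pics/b.png",im["frame"])
im=dict(np.load("scene.npz"));
cv2.imwrite("pics/c.png",cv2.resize(im["frame"][180:330,240:420],None,fx=4,fy=4,interpolation=cv2.INTER_CUBIC))
E
```

```text
board px [651.3625089  250.55838556 125.51402362] [ 520.51812967 -341.78275843  123.99422618] lever px [111 100 107] [471.59892857  19.9434155  156.18220672]
scene [348. 265.] 470 z95 160.9 rect 472.4 0.8 [294.9  21.7] 77.6
  obj [365. 167.] 346 [[621.0, -399.0, 128.0], [646.0, -384.0, 177.0], [684.0, -364.0, 227.0]]
  obj [401. 185.] 60 [[499.0, -400.0, 127.0], [511.0, -397.0, 155.0], [524.0, -387.0, 189.0]]
  obj [429. 200.] 196 [[377.0, -399.0, 127.0], [401.0, -387.0, 153.0], [431.0, -375.0, 169.0]]
  obj [313. 237.] 1501 [[582.0, -122.0, 129.0], [619.0, -28.0, 140.0], [673.0, 49.0, 217.0]]
  obj [344. 272.] 747 [[430.0, -148.0, 128.0], [472.0, 34.0, 148.0], [515.0, 178.0, 160.0]]
  obj [234. 286.] 84 [[708.0, 221.0, 127.0], [715.0, 243.0, 140.0], [720.0, 270.0, 153.0]]
  obj [216. 318.] 275 [[619.0, 372.0, 128.0], [642.0, 389.0, 218.0], [678.0, 400.0, 229.0]]
  obj [254. 353.] 182 [[490.0, 370.0, 127.0], [528.0, 384.0, 136.0], [551.0, 399.0, 144.0]]
  obj [287. 364.] 274 [[389.0, 366.0, 128.0], [408.0, 390.0, 217.0], [446.0, 399.0, 228.0]]
side [276. 255.] 490 z95 157.1 rect 477.9 0.5 [312.8  25.1] 77.7
  obj [319. 202.] 333 [[622.0, 369.0, 128.0], [650.0, 384.0, 182.0], [682.0, 398.0, 227.0]]
  obj [258. 205.] 305 [[392.0, 369.0, 128.0], [420.0, 388.0, 177.0], [449.0, 399.0, 226.0]]
  obj [331. 256.] 1228 [[587.0, -129.0, 129.0], [628.0, -77.0, 142.0], [681.0, 32.0, 215.0]]
  obj [265. 278.] 101 [[432.0, -156.0, 127.0], [443.0, -151.0, 143.0], [456.0, -142.0, 156.0]]
  obj [365. 289.] 211 [[631.0, -399.0, 213.0], [660.0, -387.0, 220.0], [683.0, -378.0, 227.0]]
  obj [250. 321.] 117 [[385.0, -399.0, 162.0], [411.0, -392.0, 163.0], [436.0, -380.0, 165.0]]
```

View pics/b.png

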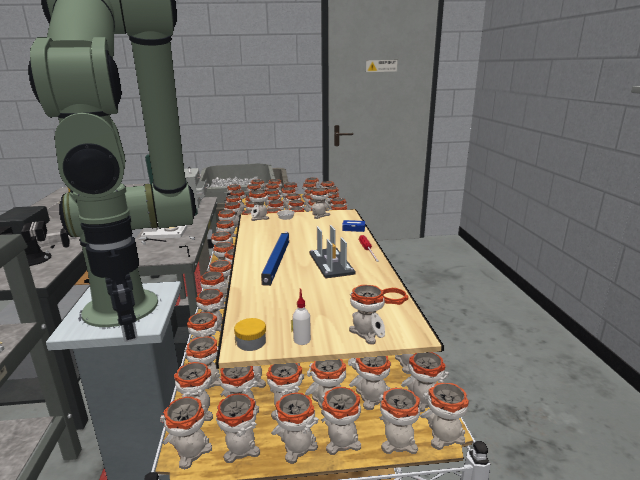

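View pics/c.png

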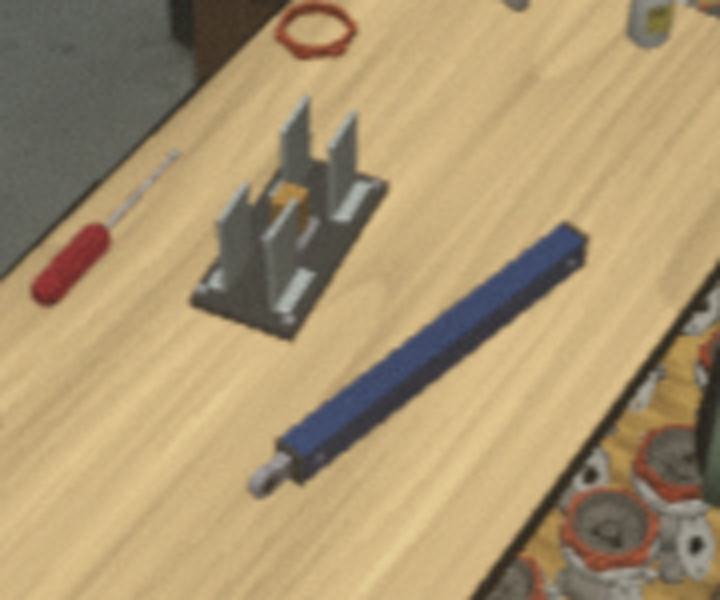

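The lever's lug points to +y and its yaw is about 78°. The side view agrees on its centre, about (475,1). Next I'll measure the stand and plan the approach.

```bash
cat >> h.py <<'E'
def plan(target,yaw,n,tilt=None):
    """print n rows from measured pose to target (mm) with tool pointing down at yaw (rad)"""
    s=bot.sense();p=np.array(s["position"]);M=R.from_euler('xyz',s["eef_rot"])
    G=R.from_euler('xyz',[np.pi,0,yaw]); rv=(M.inv()*G).as_rotvec()
    d=(np.array(target)-p)/n/1000
    for k in range(n):
        Mk=M*R.from_rotvec(rv*k/n); print(Mk.inv().apply(d).round(4).tolist(),(rv/n).round(4).tolist())
    print("t",s["time_s"],"pos",p.round(1),"yaw",round(s["eef_rot"][2],3),"F",np.round(s["contact_force"],2),"Mo",np.round(s["moment"],3),"g",round(s["grip_width"],3))
E
python3 - <<'E'
from h import *
for n in("scene","side"):
  im=dict(np.load(n+".npz")); c,ok=cloud(im);f=im["frame"];hsv=cv2.cvtColor(f,cv2.COLOR_BGR2HSV)
  box=ok&(c[...,0]>560)&(c[...,0]<700)&(c[...,1]>-150)&(c[...,1]<80)
  zz=c[...,2]
  dark=box&(zz>128)&(zz<145)&(hsv[...,2]<100)
  p=c[dark];print(n,"foot",dark.sum(),np.median(p[:,2]),cv2.minAreaRect(p[:,:2].astype(np.float32)))
  ch=box&(zz>185)&(zz<230);p=c[ch];print(" cheeks",ch.sum(),cv2.minAreaRect(p[:,:2].astype(np.float32)),p[:,2].max())
  br=box&(cv2.inRange(hsv,(8,90,60),(28,255,255))>0)&(zz>150)&(zz<200);p=c[br];print(" brass",br.sum(),p.mean(0) if br.sum() else 0)
plan([475,1,260],np.radians(-12.4),12)
E
```

```text
scene foot 579 134.7127426951006 ((628.6331787109375, -35.399009704589844), (91.43560791015625, 176.2556610107422), 8.362338066101074)
 cheeks 314 ((630.972412109375, -37.96070098876953), (49.91133117675781, 156.8232879638672), 8.704877853393555) 223.56143767947538
 brass 52 [629.982821   -39.84616027 177.21262455]
side foot 437 133.56793279014812 ((633.564208984375, -41.723228454589844), (88.30587768554688, 179.5150146484375), 8.503816604614258)
 cheeks 281 ((634.2747802734375, -41.52954864501953), (48.36982727050781, 151.3280029296875), 7.85186767578125) 217.73881842609376
 brass 36 [642.90808297 -46.08496726 168.49777761]
[-0.0312, -0.0368, -0.0008] [-0.0001, 0.0001, -0.0812]
[-0.0281, -0.0392, -0.0008] [-0.0001, 0.0001, -0.0812]
[-0.0248, -0.0413, -0.0008] [-0.0001, 0.0001, -0.0812]
[-0.0214, -0.0432, -0.0008] [-0.0001, 0.0001, -0.0812]
[-0.0178, -0.0448, -0.0008] [-0.0001, 0.0001, -0.0812]
[-0.0141, -0.0461, -0.0008] [-0.0001, 0.0001, -0.0812]
[-0.0103, -0.0471, -0.0008] [-0.0001, 0.0001, -0.0812]
[-0.0065, -0.0478, -0.0009] [-0.0001, 0.0001, -0.0812]
[-0.0026, -0.0482, -0.0009] [-0.0001, 0.0001, -0.0812]
[0.0013, -0.0482, -0.0009] [-0.0001, 0.0001, -0.0812]
[0.0052, -0.0479, -0.0009] [-0.0001, 0.0001, -0.0812]
[0.0091, -0.0474, -0.0009] [-0.0001, 0.0001, -0.0812]
t 0.1 pos [ 203.8 -510.3  249.6] yaw -1.191 F [-1.18 -0.33 -0.34] Mo [ 0.03  -0.012 -0.032] g 0.998
```

```bash
python3 -m crank '[[[-0.031,-0.037,-0.001],[0,0,-0.081]],[[-0.028,-0.039,-0.001],[0,0,-0.081]],[[-0.025,-0.041,-0.001],[0,0,-0.081]],[[-0.021,-0.043,-0.001],[0,0,-0.081]],[[-0.018,-0.045,-0.001],[0,0,-0.081]],[[-0.014,-0.046,-0.001],[0,0,-0.081]],[[-0.010,-0.047,-0.001],[0,0,-0.081]],[[-0.006,-0.048,-0.001],[0,0,-0.081]]]' 0
python3 -m crank '[[[-0.003,-0.048,-0.001],[0,0,-0.081]],[[0.001,-0.048,-0.001],[0,0,-0.081]],[[0.005,-0.048,-0.001],[0,0,-0.081]],[[0.009,-0.047,-0.001],[0,0,-0.081]],[[0,0,0],[0,0,0]],[[0,0,0],[0,0,0]],[[0,0,0],[0,0,0]],[[0,0,0],[0,0,0]]]' 0
python3 - <<'E'
from h import *
im=get_image("wrist"); np.savez("w1.npz",**im); cv2.imwrite("pics/w1.png",im["frame"])
c,ok=cloud(im);hsv=cv2.cvtColor(im["frame"],cv2.COLOR_BGR2HSV);zz=c[...,2]
m=(cv2.inRange(hsv,(100,90,20),(130,255,255))>0)&ok&(zz>148)&(zz<166)
p=c[m];print(m.sum(),np.median(zz[m]),cv2.minAreaRect(p[:,:2].astype(np.float32)))
plan([475,1,250],np.radians(-12.4),1)
E
```

```text
time_s: 1.1
position: [385.9, -169.7, 258.2]
eef_rot: [-3.142, 0.0, -0.541]
contact_force: [0.1, -0.7, 0.3]
grip_width: 1.0
time_s: 2.1
position: [474.7, -2.0, 262.3]
eef_rot: [3.142, 0.0, -0.221]
contact_force: [0.0, -0.1, -0.2]
grip_width: 1.001
17710 156.76245006866213 ((473.02154541015625, -9.2816162109375), (284.41876220703125, 24.707324981689453), 77.81206512451172)
[-0.0004, -0.003, 0.0123] [0.0001, -0.0, -0.0045]
t 2.15 pos [474.8  -2.  262.3] yaw -0.221 F [-0.46 -0.35 -0.11] Mo [-0.028  0.078 -0.058] g 0.997
```

View pics/w1.png

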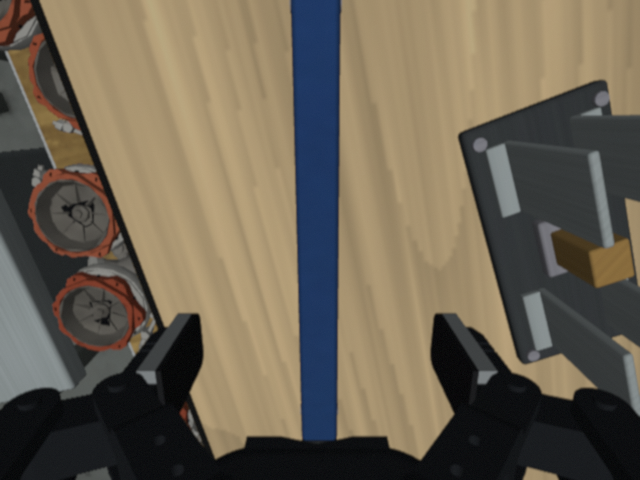

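The wrist view shows the lever, columns 295–337 of the image, running straight down the jaw centre line between the open fingers. I'll descend, grip at mid length and lift about 10 mm.

```bash
python3 -m crank '[[[0,-0.003,0.030],[0,0,-0.008]],[[0,0,0.030],[0,0,0]],[[0,0,0.030],[0,0,0]],[[0,0,0.026],[0,0,0]],[[0,0,0],[0,0,0]],[[0,0,0],[0,0,0]],[[0,0,0],[0,0,0]],[[0,0,0],[0,0,0]]]' 0
python3 -c "
from h import *
plan([475,1,250],-.213,1)"
python3 -m crank '[[[0,0,0],[0,0,0]],[[0,0,0],[0,0,0]],[[0,0,0],[0,0,0]],[[0,0,0],[0,0,0]],[[0,0,0],[0,0,0]],[[0,0,0],[0,0,0]],[[0,0,0],[0,0,0]],[[0,0,0],[0,0,0]]]' 255
python3 -c "
from h import *
plan([475,1,250],-.213,1)"
```

```text
time_s: 3.15
position: [476.3, 1.7, 147.2]
eef_rot: [-3.141, -0.002, -0.211]
contact_force: [0.3, 0.7, -0.5]
grip_width: 1.0
[-0.0009, 0.001, -0.1028] [-0.0001, -0.0017, 0.002]
t 3.15 pos [476.3   1.7 147.2] yaw -0.211 F [ 0.29  0.72 -0.5 ] Mo [-0.006  0.008  0.049] g 1.0
time_s: 4.15
position: [476.1, 1.8, 146.5]
eef_rot: [-3.142, -0.001, -0.211]
contact_force: [1.0, -0.5, 2.9]
grip_width: 0.294
[-0.0008, 0.001, -0.1035] [-0.0001, -0.0009, 0.002]
t 4.15 pos [476.1   1.8 146.5] yaw -0.211 F [ 1.04 -0.47  2.86] Mo [-0.065 -0.323  0.096] g 0.294
```

```bash
python3 -m crank '[[[0,0,-0.003],[0,0,0]],[[0,0,-0.003],[0,0,0]],[[0,0,-0.003],[0,0,0]],[[0,0,-0.003],[0,0,0]],[[0,0,0],[0,0,0]],[[0,0,0],[0,0,0]],[[0,0,0],[0,0,0]],[[0,0,0],[0,0,0]]]'
cat >> h.py <<'E'
def feel():
    im=get_image("wrist");s=bot.sense(); a=s["eef_rot"][2]
    F=np.array(s["contact_force"]);Mo=np.array(s["moment"])
    ax=np.array([-np.sin(a),np.cos(a),0]) # towards lug
    jaw=np.array([np.cos(a),np.sin(a),0])
    print("pos",s["position"].round(1),"F",F.round(2),"Mo",Mo.round(3),"M about jaw",round(Mo@jaw,3),"-> offset to lug mm",round(1000*(Mo@jaw)/F[2],1))
    c,ok=cloud(im);hsv=cv2.cvtColor(im["frame"],cv2.COLOR_BGR2HSV);zz=c[...,2]
    m=(cv2.inRange(hsv,(100,90,20),(130,255,255))>0)&ok&(zz>130)&(zz<300)
    d=(c-s["position"])[m]; u=d@ax; v=d@jaw; k=(abs(v)<10)&(u>5)&(u<120); q=np.polyfit(u[k],d[k][:,2],1)
    print("tilt toward lug deg",np.degrees(np.arctan(q[0])).round(2),"top at grip z",(s["position"][2]+q[1]).round(1),"urange",u.min().round(),u.max().round(), "t",s["time_s"])
    return im
E
python3 -c "
from h import *
feel()"; python3 -m crank '[[[0,0,0],[0,0,0]],[[0,0,0],[0,0,0]],[[0,0,0],[0,0,0]],[[0,0,0],[0,0,0]],[[0,0,0],[0,0,0]],[[0,0,0],[0,0,0]],[[0,0,0],[0,0,0]],[[0,0,0],[0,0,0]]]'
python3 -c "
from h import *
im=feel(); s=get_image('side'); cv2.imwrite('pics/l1.png',cv2.resize(s['frame'][215:300,230:390],None,fx=4,fy=4))"
```

```text
time_s: 5.15
position: [475.6, 1.8, 158.2]
eef_rot: [3.142, 0.0, -0.211]
contact_force: [0.0, 1.0, -8.5]
grip_width: 0.298
pos [475.6   1.8 158.2] F [ 1.31 -0.05 -8.59] Mo [-0.265  0.036 -0.062] M about jaw -0.267 -> offset to lug mm 31.1
tilt toward lug deg -1.28 top at grip z 170.0 urange -35.0 106.0 t 5.2
time_s: 6.2
position: [475.7, 1.9, 158.3]
eef_rot: [3.142, 0.0, -0.211]
contact_force: [-0.4, -0.2, -9.0]
grip_width: 0.295
pos [475.7   1.8 158.3] F [-0.8  -0.2  -8.69] Mo [-0.293  0.036 -0.025] M about jaw -0.294 -> offset to lug mm 33.8
tilt toward lug deg -1.24 top at grip z 170.0 urange -35.0 106.0 t 6.25
```

View pics/l1.png

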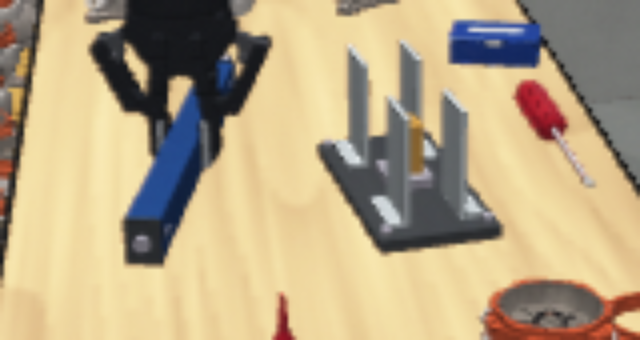

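The lever hangs free at 8.7 N, lug end slightly low (1.3°), and the moment puts the balance point about 33 mm towards the lug. I'll set it down, shift 33 mm and lift again.

```bash
python3 -m crank '[[[0,0,0.003],[0,0,0]],[[0,0,0.003],[0,0,0]],[[0,0,0.003],[0,0,0]],[[0,0,0.003],[0,0,0]],[[0,0,0],[0,0,0]],[[0,0,0],[0,0,0]],[[0,0,0],[0,0,0]],[[0,0,0],[0,0,0]]]'
python3 -m crank '[[[0,0,0],[0,0,0]],[[0,0,0],[0,0,0]],[[0,0,0],[0,0,0]],[[0,0,0],[0,0,0]],[[0,-0.016,0],[0,0,0]],[[0,-0.017,0],[0,0,0]],[[0,0,0],[0,0,0]],[[0,0,0],[0,0,0]]]' 120
python3 -m crank '[[[0,0,0],[0,0,0]],[[0,0,0],[0,0,0]],[[0,0,0],[0,0,0]],[[0,0,0],[0,0,0]],[[0,0,0],[0,0,0]],[[0,0,0],[0,0,0]],[[0,0,0],[0,0,0]],[[0,0,0],[0,0,0]]]' 255
python3 -m crank '[[[0,0,-0.003],[0,0,0]],[[0,0,-0.003],[0,0,0]],[[0,0,-0.003],[0,0,0]],[[0,0,-0.003],[0,0,0]],[[0,0,0],[0,0,0]],[[0,0,0],[0,0,0]],[[0,0,0],[0,0,0]],[[0,0,0],[0,0,0]]]'
python3 -c "
from h import *
feel();feel();feel();feel()"
```

```text
time_s: 7.3
position: [475.7, 1.8, 146.5]
eef_rot: [-3.142, -0.0, -0.211]
contact_force: [-2.6, -0.4, -0.4]
grip_width: 0.298
time_s: 8.3
position: [482.5, 34.5, 146.2]
eef_rot: [3.141, 0.0, -0.21]
contact_force: [-0.2, -0.2, -0.4]
grip_width: 0.53
time_s: 9.3
position: [482.8, 33.9, 146.4]
eef_rot: [3.141, -0.0, -0.211]
contact_force: [0.1, -1.9, 3.5]
grip_width: 0.296
time_s: 10.3
position: [482.5, 34.1, 158.2]
eef_rot: [3.142, 0.0, -0.211]
contact_force: [0.7, 0.4, -8.4]
grip_width: 0.295
pos [482.5  34.1 158.2] F [ 0.04  0.07 -8.95] Mo [0.041 0.022 0.019] M about jaw 0.036 -> offset to lug mm -4.0
tilt toward lug deg -0.99 top at grip z 170.0 urange -36.0 106.0 t 10.35
pos [482.5  34.1 158.3] F [ 0.4  -0.67 -7.99] Mo [-0.008 -0.02   0.003] M about jaw -0.004 -> offset to lug mm 0.5
tilt toward lug deg -1.06 top at grip z 170.1 urange -36.0 106.0 t 10.4
pos [482.5  34.1 158.2] F [ 0.04  0.86 -8.71] Mo [-0.023  0.002  0.049] M about jaw -0.023 -> offset to lug mm 2.6
tilt toward lug deg -1.0 top at grip z 170.0 urange -36.0 106.0 t 10.45
pos [482.6  34.1 158.3] F [ 1.36 -0.25 -8.7 ] Mo [-0.013  0.006  0.032] M about jaw -0.015 -> offset to lug mm 1.7
tilt toward lug deg -1.02 top at grip z 170.0 urange -37.0 106.0 t 10.5
```

It lifts evenly now, with offset about 0 to 2 mm. Next I'll raise it over the cheeks and turn it in line with the stand.

```bash
python3 -m crank '[[[0,0,-0.010],[0,0,0]],[[0,0,-0.015],[0,0,0]],[[0,0,-0.018],[0,0,0]],[[0,0,-0.018],[0,0,0]],[[0,0,-0.018],[0,0,0]],[[0,0,-0.014],[0,0,0]],[[0,0,-0.007],[0,0,0]],[[0,0,0],[0,0,0]]]'
python3 -c "
from h import *
feel()
im=get_image('wrist');np.savez('w2.npz',**im)
c,ok=cloud(im);hsv=cv2.cvtColor(im['frame'],cv2.COLOR_BGR2HSV);zz=c[...,2]
box=ok&(c[...,0]>555)&(c[...,0]<705)&(c[...,1]>-150)&(c[...,1]<80)
d=box&(zz>128)&(zz<140)&(hsv[...,2]<100);print('foot',d.sum(),cv2.minAreaRect(c[d][:,:2].astype(np.float32)))
d=box&(zz>211)&(zz<222);print('tops',d.sum(),cv2.minAreaRect(c[d][:,:2].astype(np.float32)) if d.sum() else 0)
plan([631,-39,258],0.148,8)
cv2.imwrite('pics/w2.png',im['frame'])
"
```

```text
time_s: 11.5
position: [482.8, 34.1, 258.7]
eef_rot: [-3.141, -0.001, -0.211]
contact_force: [-0.1, -0.1, -9.1]
grip_width: 0.291
pos [482.4  34.1 258.1] F [ 0.76  0.59 -8.95] Mo [ 0.031  0.025 -0.046] M about jaw 0.025 -> offset to lug mm -2.8
tilt toward lug deg 0.01 top at grip z 269.1 urange -36.0 106.0 t 11.55
foot 14244 ((632.8604736328125, -37.43213653564453), (89.58393859863281, 179.59268188476562), 8.370474815368652)
tops 2178 ((611.916015625, -33.594573974609375), (5.989644527435303, 138.24180603027344), 8.608702659606934)
[0.0201, 0.005, -0.0001] [-0.0, 0.0001, -0.0449]
[0.0199, 0.0059, -0.0] [-0.0, 0.0001, -0.0449]
[0.0196, 0.0068, -0.0] [-0.0, 0.0001, -0.0449]
[0.0192, 0.0077, -0.0] [-0.0, 0.0001, -0.0449]
[0.0189, 0.0086, -0.0] [-0.0, 0.0001, -0.0449]
[0.0185, 0.0094, -0.0] [-0.0, 0.0001, -0.0449]
[0.018, 0.0102, -0.0] [-0.0, 0.0001, -0.0449]
[0.0176, 0.011, -0.0] [-0.0, 0.0001, -0.0449]
t 11.6 pos [482.2  34.1 257.7] yaw -0.211 F [-0.17 -0.14 -8.73] Mo [-0.014  0.004 -0.045] g 0.295
```

View pics/w2.png

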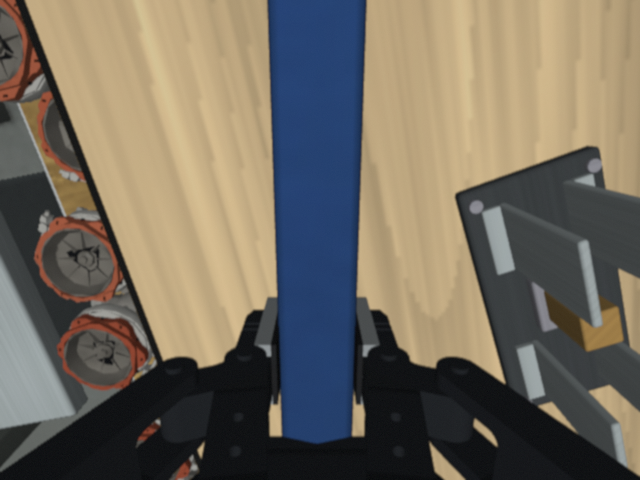

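The foot is fully visible here and measures 89.6 x 179.6, centred on (632.9, -37.4) with its axis at 98.4°. The cheek tops agree across the stand to about 0.3 mm. I'll move over it.

```bash
python3 -m crank '[[[0.020,0.005,0],[0,0,-0.045]],[[0.020,0.006,0],[0,0,-0.045]],[[0.020,0.007,0],[0,0,-0.045]],[[0.019,0.0075,0],[0,0,-0.045]],[[0.019,0.0085,0],[0,0,-0.045]],[[0.019,0.009,0],[0,0,-0.045]],[[0.018,0.010,0],[0,0,-0.045]],[[0.018,0.010,0],[0,0,-0.043]]]'
python3 -m crank '[[[0,0,0],[0,0,0]],[[0,0,0],[0,0,0]],[[0,0,0],[0,0,0]],[[0,0,0],[0,0,0]],[[0,0,0],[0,0,0]],[[0,0,0],[0,0,0]],[[0,0,0],[0,0,0]],[[0,0,0],[0,0,0]]]'
python3 -c "
from h import *
im=feel();s=bot.sense()
c,ok=cloud(im);zz=c[...,2];hsv=cv2.cvtColor(im['frame'],cv2.COLOR_BGR2HSV)
blue=(cv2.inRange(hsv,(100,90,20),(130,255,255))>0)
a=np.radians(8.4);J=np.array([np.cos(a),np.sin(a),0]);A=np.array([-np.sin(a),np.cos(a),0])
d=c-np.array([632.9,-37.4,0]);u=d@A;v=d@J
for lo,hi in((-40,-10),(10,40)):
  k=ok&~blue&(zz>205)&(zz<222)&(v>lo)&(v<hi)&(u>25)&(u<95)
  print('cheek',k.sum(),np.percentile(v[k],[2,50,98]).round(1) if k.sum() else 0,np.percentile(u[k],[2,98]).round(1) if k.sum() else 0)
k=ok&blue&(zz>262)&(zz<275)&(abs(u)<130)&(abs(v)<40)
for x in (10,40,80):
  kk=k&(abs(u-x)<10);print('lever u',x,'v',np.percentile(v[kk],[2,98]).round(1) if kk.sum() else 0)
plan([632.9,-37.4,230],a,1)
"
```

```text
time_s: 12.6
position: [632.6, -37.6, 256.7]
eef_rot: [-3.141, 0.002, 0.148]
contact_force: [0.4, 0.4, -7.4]
grip_width: 0.297
time_s: 13.6
position: [632.6, -37.3, 258.3]
eef_rot: [3.142, -0.0, 0.147]
contact_force: [0.5, -0.2, -9.3]
grip_width: 0.293
pos [632.5 -37.3 258.3] F [-0.16 -0.17 -8.44] Mo [0.033 0.04  0.033] M about jaw 0.038 -> offset to lug mm -4.5
tilt toward lug deg 0.01 top at grip z 268.6 urange -36.0 106.0 t 13.65
cheek 749 [-22.4 -20.8 -19.4] [30.7 74.3]
cheek 1484 [18.5 20.5 23.4] [31.  74.3]
lever u 10 v [-13.2  11.5]
lever u 40 v [-13.   11.4]
lever u 80 v [-12.9  11.2]
[0.0003, 0.0002, 0.0283] [-0.0001, 0.0, 0.0004]
t 13.65 pos [632.5 -37.3 258.3] yaw 0.147 F [-0.16 -0.17 -8.44] Mo [0.033 0.04  0.033] g 0.297
```

The cheeks measure ±22 either side of the axis, at u 31–74 as they should be. The lever sits 0.8 mm off centre, so I'll correct that while lowering to just above the saddle.

```bash
python3 -m crank '[[[0.001,0,0.004],[0,0,0]],[[0,0,0.008],[0,0,0]],[[0,0,0.010],[0,0,0]],[[0,0,0.010],[0,0,0]],[[0,0,0.010],[0,0,0]],[[0,0,0.006],[0,0,0]],[[0,0,0.001],[0,0,0]],[[0,0,0],[0,0,0]]]'
python3 -c "
from h import *
feel()"
python3 -m crank '[[[0,0,0.001],[0,0,0]],[[0,0,0.001],[0,0,0]],[[0,0,0.0005],[0,0,0]],[[0,0,0.0005],[0,0,0]],[[0,0,0],[0,0,0]],[[0,0,0],[0,0,0]],[[0,0,0],[0,0,0]],[[0,0,0],[0,0,0]]]'
python3 -c "
from h import *
feel();feel();s=get_image('side'); cv2.imwrite('pics/l2.png',cv2.resize(s['frame'][190:300,250:410],None,fx=4,fy=4))"
```

```text
time_s: 14.65
position: [633.8, -37.2, 209.5]
eef_rot: [3.141, -0.0, 0.147]
contact_force: [0.6, -0.6, -8.7]
grip_width: 0.294
pos [633.8 -37.2 209.7] F [-0.03  0.21 -7.87] Mo [ 0.018 -0.046 -0.053] M about jaw 0.011 -> offset to lug mm -1.4
tilt toward lug deg -0.98 top at grip z 221.2 urange -36.0 106.0 t 14.7
time_s: 15.7
position: [633.5, -37.1, 206.5]
eef_rot: [3.142, -0.0, 0.147]
contact_force: [-1.6, -0.3, -5.1]
grip_width: 0.299
pos [633.6 -37.1 206.5] F [-1.86  0.69 -4.7 ] Mo [ 0.063  0.325 -0.013] M about jaw 0.11 -> offset to lug mm -23.5
tilt toward lug deg -0.99 top at grip z 218.2 urange -36.0 106.0 t 15.75
pos [633.5 -37.2 206.5] F [-0.78  0.87 -4.4 ] Mo [-0.002  0.381  0.025] M about jaw 0.053 -> offset to lug mm -12.1
tilt toward lug deg -0.99 top at grip z 218.2 urange -35.0 106.0 t 15.8
```

View pics/l2.png

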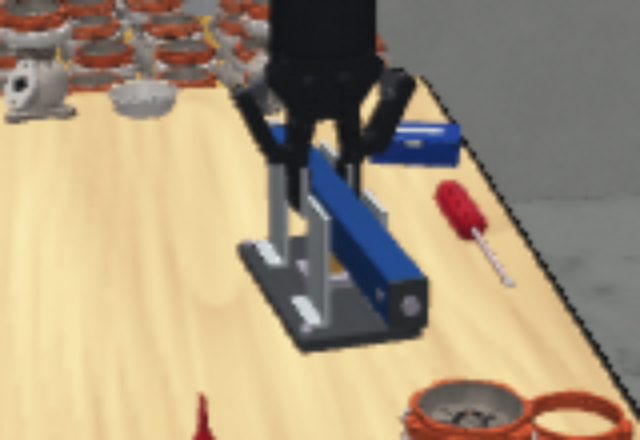

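The lever lies between the cheeks over the saddle, and about half its weight is already on the brass. A little lower.

```bash
python3 -m crank '[[[0,0,0.0005],[0,0,0]],[[0,0,0.0003],[0,0,0]],[[0,0,0],[0,0,0]],[[0,0,0],[0,0,0]],[[0,0,0],[0,0,0]],[[0,0,0],[0,0,0]],[[0,0,0],[0,0,0]],[[0,0,0],[0,0,0]]]'
python3 -c "
from h import *
feel();feel()"
```

```text
time_s: 16.85
position: [633.6, -37.2, 206.5]
eef_rot: [3.141, -0.001, 0.147]
contact_force: [-5.1, 1.1, 5.8]
grip_width: 0.291
pos [633.6 -37.1 206.5] F [-5.42  0.98  5.11] Mo [ 0.164  1.176 -0.026] M about jaw 0.335 -> offset to lug mm 65.5
tilt toward lug deg -1.01 top at grip z 218.2 urange -56.0 106.0 t 16.9
pos [633.5 -37.2 206.4] F [-5.43  1.08  5.  ] Mo [ 0.165  1.209 -0.015] M about jaw 0.34 -> offset to lug mm 68.0
tilt toward lug deg -0.97 top at grip z 218.2 urange -57.0 106.0 t 16.95
```

```bash
python3 -m crank '[[[-0.0004,0,-0.0003],[0,0,0]],[[0,0,0],[0,0,0]],[[0,0,0],[0,0,0]],[[0,0,0],[0,0,0]],[[0,0,0],[0,0,0]],[[0,0,0],[0,0,0]],[[0,0,0],[0,0,0]],[[0,0,0],[0,0,0]]]'
python3 -m crank '[[[0,0,0],[0,0,0]],[[0,0,0],[0,0,0]],[[0,0,0],[0,0,0]],[[0,0,0],[0,0,0]],[[0,0,0],[0,0,0]],[[0,0,0],[0,0,0]],[[0,0,0],[0,0,0]],[[0,0,0],[0,0,0]]]' 120
python3 -c "
from h import *
feel();feel()"
```

```text
time_s: 17.95
position: [633.5, -37.2, 206.4]
eef_rot: [3.141, -0.001, 0.147]
contact_force: [-4.2, 1.6, 5.4]
grip_width: 0.296
time_s: 18.95
position: [633.1, -37.2, 205.8]
eef_rot: [3.142, 0.0, 0.147]
contact_force: [-0.0, 0.2, 0.3]
grip_width: 0.531
pos [633.2 -37.2 205.8] F [-0.02 -0.45  1.22] Mo [-0.039  0.002  0.039] M about jaw -0.038 -> offset to lug mm -31.4
tilt toward lug deg -0.99 top at grip z 218.2 urange -35.0 106.0 t 19.0
pos [633.1 -37.2 205.8] F [-0.02 -0.64  0.64] Mo [ 0.056 -0.008  0.06 ] M about jaw 0.055 -> offset to lug mm 85.0
tilt toward lug deg -1.01 top at grip z 218.2 urange -35.0 106.0 t 19.05
```

Released: the forces are zero and the tilt and height haven't changed. I'll retreat straight up and check.

```bash
python3 -m crank '[[[0,0,-0.004],[0,0,0]],[[0,0,-0.010],[0,0,0]],[[0,0,-0.015],[0,0,0]],[[0,0,-0.020],[0,0,0]],[[0,0,-0.020],[0,0,0]],[[0,0,-0.020],[0,0,0]],[[0,0,-0.015],[0,0,0]],[[0,0,0],[0,0,0]]]'
python3 -m crank '[[[0,0,0],[0,0,0]],[[0,0,0],[0,0,0]],[[0,0,0],[0,0,0]],[[0,0,0],[0,0,0]],[[0,0,0],[0,0,0]],[[0,0,0],[0,0,0]],[[0,0,0],[0,0,0]],[[0,0,0],[0,0,0]]]'
python3 -c "
from h import *
im=feel();s=get_image('side')
for n,i in (('wrist',im),('side',s)):
  c,ok=cloud(i);hsv=cv2.cvtColor(i['frame'],cv2.COLOR_BGR2HSV);zz=c[...,2]
  a=np.radians(8.4);J=np.array([np.cos(a),np.sin(a),0]);A=np.array([-np.sin(a),np.cos(a),0])
  d=c-np.array([632.9,-37.4,0]);u=d@A;v=d@J
  k=ok&(cv2.inRange(hsv,(100,90,20),(130,255,255))>0)&(abs(v)<25)&(zz>208)&(zz<232)&(abs(u)<200)
  print(n,k.sum(),'u',np.percentile(u[k],[1,99]).round(1),'v',np.percentile(v[k],[2,98]).round(1),'z fit',np.polyfit(u[k],zz[k],1).round(4),'v fit',np.polyfit(u[k],v[k],1).round(4))
cv2.imwrite('pics/f.png',np.hstack([cv2.resize(im['frame'],(400,300)),cv2.resize(s['frame'][180:300,250:410],(400,300))]))"
```

```text
time_s: 20.05
position: [633.9, -37.3, 311.7]
eef_rot: [3.141, -0.003, 0.147]
contact_force: [0.0, 0.2, -0.2]
grip_width: 0.531
time_s: 21.05
position: [633.2, -37.2, 309.8]
eef_rot: [3.142, -0.0, 0.147]
contact_force: [0.5, -0.5, 0.2]
grip_width: 0.526
pos [633.2 -37.2 309.8] F [-1.94 -0.02 -0.06] Mo [-0.049  0.008 -0.062] M about jaw -0.048 -> offset to lug mm 795.5
tilt toward lug deg -0.11 top at grip z 216.9 urange -137.0 115.0 t 21.1
wrist 17304 u [-131.1  113.2] v [-11.9  12.2] z fit [-8.000000e-04  2.166831e+02] v fit [-0.0003  0.1196]
side 425 u [-182.9  109.3] v [-12.6  12.1] z fit [8.000000e-04 2.151771e+02] v fit [ 0.0038 -1.5914]
```

View pics/f.png

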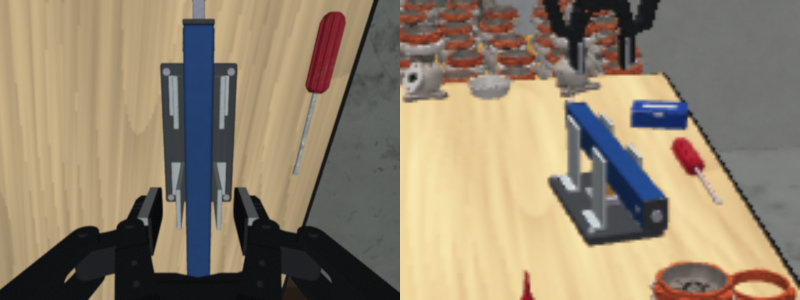

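The pictures show the lever level (slope under 0.001), centred between the cheeks, top at 216.7 (about 60.7 underside height), and the gripper clear above it. Handing in.

```bash
python3 -c "
from rig import bot
print(bot.finish_job())"
```

```text
the job is handed in; nothing more can be done
None
```

The lever is resting level on the brass saddle, and I handed the job in at about 21 s of the 48 s allowed; no verdict is reported.

**What I did:** A first lift at mid length showed the lug end heavy by about 33 mm. I set it down, moved the grip 33 mm towards the lug, and it lifted evenly, reading between -4 and +3 mm. I then carried it over the cheeks, lowered it onto the saddle and released it only once its weight was on the brass.

**Last checks, after backing away:**

| Check | Result |
|---|---|
| Slope along its length | under 0.001 rad in both the wrist and side views |
| Underside height above the board | about 59 to 61 mm (60.7 wrist, 59.2 side) |
| Sideways offset from the stand's centre line | about 0.1 mm wrist, 1.6 mm side |
| Distance of mid length from the saddle's middle | about 33 mm, as planned (limit 95) |
| Gripper | about 100 mm above, wrist force within noise |

**Readings that disagreed:**
- The wrist camera showed about 1° of tilt whenever the gripper was close to the lever, even when it was resting on the saddle. It read about 0.1° or less from higher up, so I took it as a camera effect.
- At touchdown there was a sideways force of about 5 N, and easing the position before release barely lowered it. It vanished on release and the lever did not visibly move.
- I never measured whether the bystanders shifted. The arm stayed well clear of them.

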